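# Put away the furnace sample hardware

### The arm

A 6-joint arm with a two-finger parallel gripper is mounted at the origin on the work surface. World frame = base frame: x ahead of the robot, y to its left, z up, the work surface at z = 0. Lengths are in mm, angles in rad, forces in N, time in s.
With the tool pointing down it reaches from about 400 to 825 mm from the base axis. Payload 7 kg.
Tool frame: the origin (TCP) lies between the finger pads; the fingertips stand 22 mm ahead of it and the grasp point (between the pads) lies 3 mm ahead of it; z points along the fingers, y is the line along which they close (so a half turn about z gives the same grasp; the last joint's range is limited). The gripper opens to 88 mm and grips with 3 to 60 N. Pads are 19 mm wide; open, the fingers measure 130 mm over their backs; the gripper's body (78 mm by 193 mm) begins 47 mm behind the grasp point.
Start: joints at [0.288, 0.359, 0.012, 0, -1.224, -0.288], TCP at [674.978, -0.019, 248.561] pointing down, gripper open.
Joint ranges: [-3.07, 3.07], [-1.43, 2.12], [-1.02, 1.25], [-3.03, 1.67], [-3.05, -0], [-3.03, 3.03]. Speed limits (rad/s): [2.39, 2.39, 3.01, 3.14, 3.14, 3.14].

### API

Orientations are given as a 3x3 rotation matrix whose columns are the frame's x, y, z axes.
In Python, from plant import ctrl, optics gives the robot as it stands (ctrl), with the cameras (optics).
- The arm moves only by the tool steer_hand, called after "Request:" as name(argument=value, ...) on one line, values as JSON. Schema: {"type":"object","properties":{"increments":{"type":"object","properties":{"aperture":{"type":"array","items":{"type":"number"},"minItems":1,"maxItems":8},"sx":{"type":"array","items":{"type":"number"},"minItems":1,"maxItems":8},"sy":{"type":"array","items":{"type":"number"},"minItems":1,"maxItems":8},"sz":{"type":"array","items":{"type":"number"},"minItems":1,"maxItems":8},"ax":{"type":"array","items":{"type":"number"},"minItems":1,"maxItems":8},"ay":{"type":"array","items":{"type":"number"},"minItems":1,"maxItems":8},"az":{"type":"array","items":{"type":"number"},"minItems":1,"maxItems":8}},"additionalProperties":false,"required":["aperture","sx","sy","sz","ax","ay","az"]},"clamp_n":{"type":"number"},"only":{"type":"string"},"quiet":{"type":"boolean"},"lines":{"type":"string"}},"required":["increments"],"additionalProperties":false}. increments is an object with one list for each field, all of the same length, 1 to 8, a row being the entries at one place: aperture (the finger opening in mm), sx, sy, sz (the shift in normalised numbers (1 is 40 cm)), ax, ay, az (a rotation vector in parts of the range, where 1.0 means 2 rad); each row is the pose to reach, as a shift and turn from the pose commanded when the call began, along the tool's axes at that moment; what a row does not reach only later rows make up. A row lasts 1/10 s, in which the tool goes at most 50 mm and 0.15 rad, less where a joint would pass 70% of its speed; a pose out of reach is approached as far as the arm can. The fingers move at their own pace and stop on an object; clamp_n is the grip in N (left out, the last holds). Time passes only in rows, so rows that do not move let the fingers close. The tool returns the time, the measured TCP pose, the force, the opening and the grip force at its end. only (a regular expression) keeps the lines of the reply that match it, lines (a string "A,B") keeps lines A to B, and quiet returns only ok. No shift or turn number may pass 1 either way. Input that does not fit is refused with a message, and nothing moves.
- ctrl.get_state(): the state, without advancing time (a new reading comes with each control period).
- optics.snapshot(name): name is "scene" or "side" or "wrist"; returns (picture, depth): 384x512x3 uint8, red, green, blue; 384x512 float32, mm along the optical axis (not along the pixel's ray), 0 where there is no reading.
- optics.camera_info(name): a dict with "fx", "fy", "cx", "cy" (pixels), "k1" (the pictures are not rectified: a ray, as slopes to the right and down, at radius r is drawn at 1 + k1 r^2 times it, then the intrinsics apply), "extrinsics" (4x4, takes a point from camera to world coordinates). Camera axes: x right, y up, looking along -z (the intrinsics and any distortion apply to the point x, -y, -z); pixel columns grow to the right and rows downward; lengths in mm; the calibration is good to about 2 mm. A picture is of the moment at which its call begins: read the wrist's pose just before it. camera_info takes no time and is no camera call; for the wrist camera it gives the pose at the moment of the call.
- ctrl.finish_job(): hands the job in; it is judged then, once.
The state is a dict: "time": time; "joints": joint angles; "joint_vel": joint speeds; "effort": joint torques, N m; "position": TCP position; "orientation": TCP orientation; "contact_force": force on the tool from outside, world axes, zero at the start; "moment": the same for the moment, N m; "opening": finger opening in mm; "finger_force": force on a finger pad.
Only numpy, scipy, OpenCV 4.12 (cv2) and the standard library are available. Lean on these libraries where they do the work, as an engineer would, in place of code of your own. Each camera call takes 0.05 s, during which the arm holds its last target. There are 200 camera calls.

### The job

Clear the bench after a furnace run, putting each piece where it belongs: the wide jar upright in the wide bay of the divided aluminium tray and the slim vial upright in its narrow bay, the ceramic boat flat and open side up inside the rim of the ceramic setter plate, and the two dark steel rings flat on the spindle, the large ring at the bottom and the small one on top of it. The jar and vial are glass: set them down without dropping them or tipping them over. Leave the amber bottle and the steel scoop where they are.

Things in the scene. Friction and masses are not known exactly. Their poses are not given: they have to be found in the camera images.
- large_ring: large dark steel flange ring lying flat, outside diameter 60, hole 28, height 18 mm, 280 g nominal; origin at the centre of its underside, z up
- small_ring: small dark steel flange ring lying flat, outside diameter 44, hole 28, height 18 mm, 120 g nominal; origin at the centre of its underside, z up
- vial: slim closed glass sample vial with a white cap, standing, height 64 mm with cap: body of diameter 24 up to 34 mm, a neck of 20, then the fixed cap of diameter 24 from 48 to 64 mm (may be held by the cap), 40 g nominal; origin at the centre of its underside, z up
- jar: wide closed glass sample jar with a white cap, standing, height 46 mm with cap: body of diameter 42 up to 16 mm, tapering to a neck of 34, then the fixed cap of diameter 38 from 30 to 46 mm (may be held by the cap), 80 g nominal; origin at the centre of its underside, z up
- boat: white ceramic combustion boat, an empty open-topped trough 72 long (its x), 26 wide (its y), 24 mm high, walls and floor 4 mm, 50 g nominal; origin at the centre of its underside, z up
- glass_tray: fixed shallow aluminium tray, 78 (its x) by 128 (its y) mm outside, walls 4 thick and 16 high, floor 4 mm thick; a 4 mm thick divider, also 16 high, runs along its x at y = -12 mm, leaving a wide bay (70 by 70 inside, centred at y = +25 mm) and a narrow bay (70 in x by 46 in y inside, centred at y = -37 mm); origin at the centre of its underside, z up
- setter: fixed white ceramic setter plate, 112 (its x) by 72 (its y) mm outside, floor 3 mm thick, with a rim 4 mm thick whose top is 8 mm above the bench; inside the rim 104 by 64 mm; origin at the centre of its underside, z up
- spindle: fixed spindle: a round aluminium base of diameter 76 and 8 mm thick with an upright steel post of diameter 10 mm at its centre, post top 60 mm above the bench, slightly tapered at the tip; origin at the centre of its underside, z up
- bottle: bystander, not to be moved: standing closed amber glass bottle with a black cap, diameter 60, height 85 mm, beyond the work; origin at the centre of its underside
- scoop: bystander, not to be moved: steel laboratory scoop lying flat, 150 mm long along its x (blade to +x), 20 mm wide, 8 mm high; origin near the middle of its length, on the bench

How it is judged:
By the outcome, as a careful person would: the job done as asked, in the order asked, and still so for the second after the job is handed in, with the robot touching nothing.
It also fails if it takes over 125 s, if anything falls off the work surface, if the arm or the gripper's body presses on something with over 40 N, if the wrist force passes 120 N, or if a joint passes its speed limit or range.

## Working session

There is one attempt and no reset: what is moved stays moved. The work goes in short steps, Python scripts to look and compute and a tool call to move; the robot and the scene stay as the last step left them, time stands still between calls to the robot, and variables do not carry over. Pictures are saved under pics/ and viewed, at most 14 in all, crops included, and the job is handed in when it is done.

```bash
ls; mkdir -p pics
```

Create h.py:
```python
import numpy as np, cv2
from plant import ctrl, optics
def snap(n,f):
    ci=optics.camera_info(n); p,d=optics.snapshot(n); cv2.imwrite('pics/'+f+'.png',p[:,:,::-1]); np.savez('pics/'+f+'.npz',p=p,d=d,**{k:np.array(v) for k,v in ci.items()}); return p,d,ci
def load(f):
    z=np.load('pics/'+f+'.npz'); return z['p'],z['d'],{k:z[k] for k in z.files if k not in 'pd'}
def slopes(ci,u,v):
    K=np.array([[ci['fx'],0,ci['cx']],[0,ci['fy'],ci['cy']],[0,0,1]],float)
    q=cv2.undistortPoints(np.stack([np.ravel(u),np.ravel(v)],-1).astype(float)[:,None],K,np.array([float(ci['k1']),0,0,0]))[:,0]
    return q
def ray(ci,u,v,z):
    q=slopes(ci,u,v);E=np.array(ci['extrinsics']);d=np.c_[q[:,0],-q[:,1],-np.ones(len(q))]@E[:3,:3].T
    return E[:3,3]+d*((z-E[2,3])/d[:,2])[:,None]
def cloud(p,d,ci):
    v,u=np.mgrid[:d.shape[0],:d.shape[1]];q=slopes(ci,u,v);E=np.array(ci['extrinsics']);d=d.ravel()
    return (np.c_[q[:,0]*d,-q[:,1]*d,-d]@E[:3,:3].T+E[:3,3]).reshape(p.shape)
```

Run:
```python
from h import *
for n in("scene","side","wrist"):
    p,d,ci=snap(n,n+'0');print(n,{k:np.round(v,3).tolist() if k=='extrinsics' else v for k,v in ci.items()})
s=ctrl.get_state();print(s)
a=[cv2.imread(f'pics/{n}0.png') for n in("scene","side")]
cv2.imwrite('pics/v0.png',cv2.resize(np.vstack(a),(400*1,600)))
```

```text
pics
plant.py
scene {'fx': 447.010718273, 'fy': 447.010718273, 'cx': 258.391405379961, 'cy': 188.40008134677782, 'k1': -0.057516246787145696, 'extrinsics': [[0.11, -0.541, 0.834, 1499.951], [0.994, 0.069, -0.087, -88.766], [-0.01, 0.838, 0.545, 653.597], [0.0, 0.0, 0.0, 1.0]]}
side {'fx': 495.15793636932983, 'fy': 495.15793636932983, 'cx': 251.90506321292514, 'cy': 188.24363200128988, 'k1': -0.005422421318013777, 'extrinsics': [[0.882, 0.354, -0.311, 206.293], [-0.472, 0.672, -0.571, -638.241], [0.007, 0.65, 0.76, 917.575], [0.0, 0.0, 0.0, 1.0]]}
wrist {'fx': 272.5454327116621, 'fy': 272.5454327116621, 'cx': 256.02759703246335, 'cy': 191.9741669833124, 'k1': -0.019325213462935434, 'extrinsics': [[-1.0, -0.0, 0.002, 675.255], [-0.0, -0.955, -0.297, -82.503], [0.002, -0.297, 0.955, 383.619], [0.0, 0.0, 0.0, 1.0]]}
{'time': 0.15, 'joints': array([ 2.88067049e-01,  3.59253956e-01,  1.12870327e-02, -2.22964035e-04,
       -1.22408997e+00, -2.88097936e-01]), 'joint_vel': array([ 0.000311  , -0.00234005,  0.00296486,  0.00154261, -0.00077447,
        0.0008068 ]), 'effort': array([ 1.39394037e-04, -5.83274567e+01,  2.93289685e+01,  7.00122759e+00,
        8.75052094e-03, -9.76538854e-05]), 'position': array([ 6.74675230e+02, -5.26393498e-02,  2.47830865e+02]), 'orientation': array([[-1.06682945e-04, -9.99999190e-01, -1.26819598e-03],
       [-9.99999982e-01,  1.06882224e-04, -1.57068830e-04],
       [ 1.57204250e-04,  1.26817920e-03, -9.99999184e-01]]), 'contact_force': array([0.20580774, 0.53439441, 0.11570867]), 'moment': array([ 0.02743557, -0.03326554,  0.05189327]), 'finger_force': 0.0, 'opening': 87.64324630670568}
```

View pics/scene0.png

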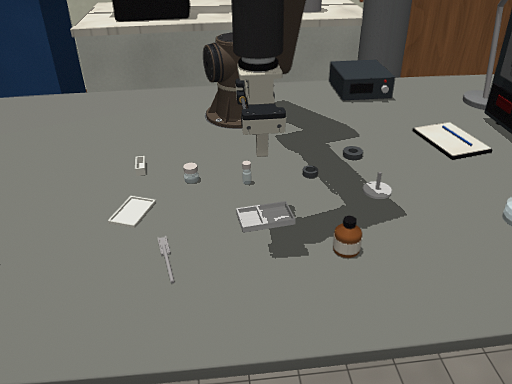

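View pics/side0.png

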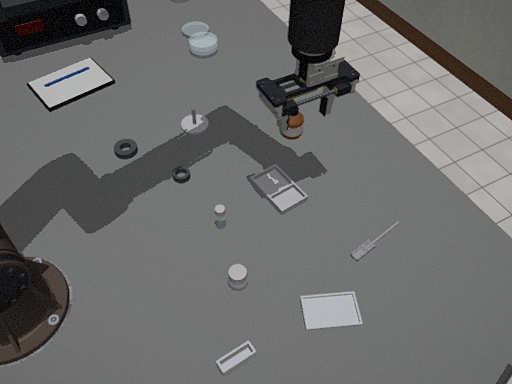

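View pics/wrist0.png

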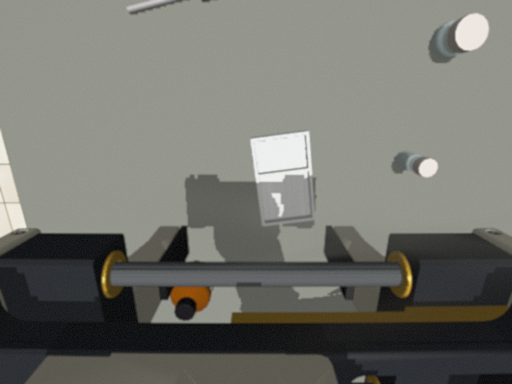

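Run:
```python
from h import *
for n in("side0","scene0","wrist0"):
    p,d,ci=load(n);c=cloud(p,d,ci);z=c[:,:,2]
    ok=(d>0)&(c[:,:,0]>350)&(c[:,:,0]<1000)&(abs(c[:,:,1])<450)
    print(n,'bench z',np.median(z[ok]),np.std(z[ok&(abs(z)<5)]))
    m=(ok&(z>5)&(z<110)).astype(np.uint8)
    k,l,st,ce=cv2.connectedComponentsWithStats(m)
    for i in range(1,k):
        if st[i,4]<15: continue
        q=c[l==i];t=q[q[:,2]>np.percentile(q[:,2],97)-6]
        (cx,cy),wh,a=cv2.minAreaRect(t[:,:2].astype(np.float32))
        print(i,st[i],'top %.0f'%np.percentile(q[:,2],97),'mean',t[:,:2].mean(0).round(),'rect',round(cx,1),round(cy,1),np.round(wh,1),round(a,1),p[l==i].mean(0).round())
```

```text
side0 bench z -1.131513713024674 1.786856983157523
3 [280 107  24  32 395] top 77 mean [770. 170.] rect 770.2 171.3 [25.8 10.6] 10.6 [91. 72. 58.]
4 [180 109  28  25 365] top 51 mean [549. 324.] rect 549.4 323.9 [6.2 9.3] 82.5 [136. 136. 140.]
6 [121 139  16  18 167] top 20 mean [364. 316.] rect 365.2 315.8 [29.7 60.4] 0.3 [59. 62. 66.]
8 [250 165  58  49 603] top 17 mean [633.  11.] rect 633.4 16.4 [ 80.5 131.3] 7.6 [109. 110. 113.]
9 [172 166  18  17 187] top 19 mean [443. 167.] rect 442.6 166.3 [42.  42.1] 5.0 [50. 52. 56.]
41 [214 205  12  24 230] top 64 mean [465. -14.] rect 464.8 -13.3 [21.1 23.2] 0.3 [119. 121. 123.]
44 [379 221  20  17  59] top 9 mean [ 796. -205.] rect 795.8 -204.7 [63.5  7.7] 12.1 [139. 138. 142.]
45 [351 237  28  23 109] top 9 mean [ 719. -221.] rect 721.6 -220.3 [79.7 21. ] 10.6 [137. 136. 141.]
49 [227 264  21  27 443] top 47 mean [ 431. -165.] rect 431.4 -164.4 [38.2 35.9] 25.1 [139. 139. 140.]
50 [313 292  47  25 126] top 10 mean [ 602. -298.] rect 600.1 -294.0 [46.6 98.3] 34.3 [166. 168. 172.]
51 [305 295   7   4  16] top 9 mean [ 543. -263.] rect 543
[... 1265 characters left out ...]
6.  26.3] 88.4 [95. 73. 55.]
70 [157 236  17  46 197] top 10 mean [ 751. -214.] rect 757.1 -213.2 [150.7  19.9] 11.9 [155. 152. 151.]
wrist0 bench z 0.5541616298278313 1.0459604871593322
1 [126   0  48  13 296] top 9 mean [ 807. -201.] rect 802.9 -203.0 [57.5  8.3] 11.3 [160. 158. 157.]
4 [ 431   13   58   45 1789] top 47 mean [ 435. -164.] rect 434.0 -164.0 [38.  37.6] 63.0 [173. 172. 167.]
5 [ 251  131   64   95 1314] top 17 mean [635.  11.] rect 635.6 16.0 [ 76.8 127.6] 7.6 [179. 180. 178.]
35 [395 151  43  27 720] top 65 mean [469. -14.] rect 467.9 -13.4 [22.8 22.9] 76.5 [157. 157. 152.]
86 [ 170  286   44   35 1114] top 85 mean [770. 178.] rect 770.9 179.1 [27.3 26.9] 30.8 [95. 60. 26.]
```

Run:
```python
from h import *
for n in("side0","scene0","wrist0"):
    p,d,ci=load(n);c=cloud(p,d,ci);z=c[:,:,2]
    for nm,lo,hi,x0,x1,y0,y1 in(("boat",8,30,290,440,-370,-250),("lring",10,25,300,430,260,370),("setter",6,14,480,660,-390,-230)):
        m=(d>0)&(z>lo)&(z<hi)&(c[:,:,0]>x0)&(c[:,:,0]<x1)&(c[:,:,1]>y0)&(c[:,:,1]<y1)
        m=cv2.morphologyEx(m.astype(np.uint8),cv2.MORPH_CLOSE,np.ones((5,5)))
        k,l,st,ce=cv2.connectedComponentsWithStats(m)
        if k<2: continue
        l=(l==1+st[1:,4].argmax())&(z>lo)&(z<hi)
        (cx,cy),wh,a=cv2.minAreaRect(c[l][:,:2].astype(np.float32));print(n,nm,l.sum(),np.round([cx,cy,*wh,a],1))
    q=c[(d>0)&(z>11)&(z<22)]-[635.3,16.4,0];a=np.radians(7.6)
    x=q[:,0]*np.cos(a)+q[:,1]*np.sin(a);y=-q[:,0]*np.sin(a)+q[:,1]*np.cos(a)
    y=y[(abs(x)<28)&(abs(y)<66)];print(np.histogram(y,np.arange(-66,68,4))[0])
```

```text
side0 boat 432 [ 353.5 -310.9   72.7   27.8    5.4]
side0 lring 286 [351.1 317.   58.8  59.7  39.4]
side0 setter 252 [ 566.9 -309.5   72.8  112.3   67.3]
[27 21  0  0  0  0  0  0  0  0  0  0 12 29  6  0  0  0  0  0  0  0  0  0
  0  0  0  0  0  0  1 25 19]
scene0 boat 136 [ 355.2 -311.9   83.6   26.1    5.6]
scene0 lring 185 [355.6 318.9  60.1  57.8   3.3]
scene0 setter 196 [ 570.  -309.6   74.5  113.6   67.6]
[16 13  0  0  0  0  0  0  0  0  0  0  1 27  1  0  0  0  0  0  0  0  0  0
  0  0  0  0  0  0  0 21 13]
[ 78  64   0   0   0   0   0   0   0   0   0   0  67  77   0   0   0   0
   0   0   0   0   0   0   0   0   0   0   0   0   0 116  24]
```

Careful with the scale: shifts go in shares of 40 cm and turns go in shares of 2 rad. That gives: 241 mm / 400 = 0.6025, 164 mm / 400 = 0.41.

Request:
steer_hand(increments={"aperture": [88,88,88,88,88,88,88,88],"sx": [0.075,0.15,0.225,0.3,0.3625,0.41,0.41,0.41],"sy": [0.11,0.22,0.33,0.44,0.5325,0.6025,0.6025,0.6025],"sz": [0,0,0,0,0,0,0.1125,0.225],"ax": [0,0,0,0,0,0,0,0],"ay": [0,0,0,0,0,0,0,0],"az": [0,0,0,0,0,0,0,0]}, clamp_n=15)

```text
time: 0.95
position: [434.1, -164.7, 159.4]
orientation: [[-0.001, -1.0, 0.006], [-1.0, 0.001, 0.0], [-0.0, -0.006, -1.0]]
contact_force: [0.6, 1.2, -1.0]
opening: 87.2
finger_force: 0.0
```

Run:
```python
from h import *
p,d,ci=snap('wrist','w1');c=cloud(p,d,ci);z=c[:,:,2]
q=c[(d>0)&(z>40)&(z<52)&(abs(c[:,:,0]-434)<40)&(abs(c[:,:,1]+164)<40)]
print(len(q),cv2.minAreaRect(q[:,:2].astype(np.float32)),q.mean(0),ctrl.get_state()['position'])
```

```text
1170 ((433.2080383300781, -165.17593383789062), (37.861026763916016, 36.95051193237305), 89.52710723876953) [ 433.08660359 -166.10771591   45.36742666] [ 429.47880507 -163.82114954  151.46914532]
```

Converted, 116 mm / 400 = 0.29, 112 mm / 400 = 0.28.

Request:
steer_hand(increments={"aperture": [88,88,88,88,88,88,88,88],"sx": [0.0025,0.0025,0.0025,0.0025,0.0025,0.0025,0.0025,0.0025],"sy": [0,0,0,0,0,0,0,0],"sz": [0.075,0.15,0.2125,0.255,0.28,0.29,0.29,0.29],"ax": [0,0,0,0,0,0,0,0],"ay": [0,0,0,0,0,0,0,0],"az": [0,0,0,0,0,0,0,0]})

```text
time: 1.8
position: [434.7, -165.0, 43.4]
orientation: [[0.0, -1.0, 0.001], [-1.0, -0.0, -0.0], [0.0, -0.001, -1.0]]
contact_force: [0.5, -0.6, 0.7]
opening: 87.5
finger_force: 0.0
```

Request:
steer_hand(increments={"aperture": [30,30,30,30,30,30,30,30],"sx": [0,0,0,0,0,0,0,0],"sy": [0,0,0,0,0,0,0,0],"sz": [0,0,0,0,0,0,0,0],"ax": [0,0,0,0,0,0,0,0],"ay": [0,0,0,0,0,0,0,0],"az": [0,0,0,0,0,0,0,0]}, clamp_n=15)

```text
time: 2.6
position: [433.9, -165.1, 42.5]
orientation: [[-0.0, -1.0, -0.0], [-1.0, 0.0, -0.0], [0.0, 0.0, -1.0]]
contact_force: [0.2, 0.0, -0.2]
opening: 37.9
finger_force: 15.0
```

Converted, -105 mm / 400 = -0.2625, -101 mm / 400 = -0.2525.

Request:
steer_hand(increments={"aperture": [30,30,30,30,30,30,30,30],"sx": [0,0,0,-0.025,-0.075,-0.1375,-0.2,-0.2625],"sy": [0,0,0,-0.025,-0.0725,-0.1325,-0.1925,-0.2525],"sz": [-0.025,-0.075,-0.125,-0.1625,-0.175,-0.175,-0.175,-0.175],"ax": [0,0,0,0,0,0,0,0],"ay": [0,0,0,0,0,0,0,0],"az": [0,0,0,0,0,0,0,0]})

```text
time: 3.4
position: [535.8, -59.0, 113.6]
orientation: [[-0.0, -1.0, 0.001], [-1.0, 0.0, 0.0], [-0.0, -0.001, -1.0]]
contact_force: [-0.1, -0.6, -0.2]
opening: 38.2
finger_force: 15.0
```

Request:
steer_hand(increments={"aperture": [30,30,30,30,30,30,30,30],"sx": [-0.0625,-0.125,-0.1875,-0.23,-0.2525,-0.2525,-0.2525,-0.2525],"sy": [-0.06,-0.12,-0.18,-0.2225,-0.2425,-0.2425,-0.2425,-0.2425],"sz": [0,0,0,0,0,0.05,0.0875,0.1125],"ax": [0,0,0,0,0,0,0,0],"ay": [0,0,0,0,0,0,0,0],"az": [0,0,0,0,0,0,0,0]})

```text
time: 4.2
position: [631.1, 40.6, 66.8]
orientation: [[-0.0, -1.0, -0.002], [-1.0, 0.0, -0.0], [0.0, 0.002, -1.0]]
contact_force: [-0.2, -0.0, -0.9]
opening: 38.5
finger_force: 15.0
```

Request:
steer_hand(increments={"aperture": [30,30,30,30],"sx": [0,0,0,0],"sy": [0,0,0,0],"sz": [0.0125,0.025,0.025,0.025],"ax": [0,0,0,0],"ay": [0,0,0,0],"az": [0,0,0,0]})

```text
time: 4.6
position: [632.2, 40.9, 58.1]
orientation: [[0.0, -1.0, 0.001], [-1.0, -0.0, 0.0], [-0.0, -0.001, -1.0]]
contact_force: [0.2, 0.5, 0.1]
opening: 38.4
finger_force: 15.0
```

Converted, 11 mm / 400 = 0.0275, 10.5 mm / 400 = 0.0263.

Request:
steer_hand(increments={"aperture": [30,30,30,30,30,30,30,30],"sx": [0,0,0,0,0,0,0,0],"sy": [0,0,0,0,0,0,0,0],"sz": [0.0075,0.015,0.02,0.0238,0.0263,0.0275,0.0275,0.0275],"ax": [0,0,0,0,0,0,0,0],"ay": [0,0,0,0,0,0,0,0],"az": [0,0,0,0,0,0,0,0]})

```text
time: 5.4
position: [632.0, 41.0, 46.6]
orientation: [[0.0, -1.0, 0.0], [-1.0, -0.0, 0.0], [-0.0, -0.0, -1.0]]
contact_force: [-0.0, -0.7, 0.2]
opening: 37.9
finger_force: 15.0
```

Converted, 1 mm / 400 = 0.0025, 0.5 mm / 400 = 0.0013.

Request:
steer_hand(increments={"aperture": [30,30,30,30],"sx": [0,0,0,0],"sy": [0,0,0,0],"sz": [0.0013,0.0025,0.0025,0.0025],"ax": [0,0,0,0],"ay": [0,0,0,0],"az": [0,0,0,0]})

```text
time: 5.8
position: [632.1, 41.0, 46.5]
orientation: [[0.0, -1.0, 0.001], [-1.0, -0.0, -0.0], [0.0, -0.001, -1.0]]
contact_force: [-2.9, 0.3, 7.2]
opening: 37.8
finger_force: 15.0
```

Converted, -105 mm / 400 = -0.2625, -80 mm / 400 = -0.2.

Request:
steer_hand(increments={"aperture": [60,60,88,88,88,88,88,88],"sx": [0,0,0,0,0,0,0,0],"sy": [0,0,0,0,0,0,0,0],"sz": [0,0,0,0,-0.025,-0.1,-0.2,-0.2625],"ax": [0,0,0,0,0,0,0,0],"ay": [0,0,0,0,0,0,0,0],"az": [0,0,0,0,0,0,0,0]})

```text
time: 6.6
position: [633.0, 41.1, 154.1]
orientation: [[0.001, -1.0, 0.003], [-1.0, -0.001, 0.0], [-0.0, -0.003, -1.0]]
contact_force: [0.1, 0.0, -0.2]
opening: 87.0
finger_force: 0.0
```

Request:
steer_hand(increments={"aperture": [70,70,70,70,70,70],"sx": [0.0325,0.07,0.1075,0.135,0.135,0.135],"sy": [0.1,0.2125,0.325,0.41,0.41,0.41],"sz": [0,0,0,0,0,0],"ax": [0,0,0,0,0,0],"ay": [0,0,0,0,0,0],"az": [0,0,0,0,0,0]})

```text
time: 7.2
position: [468.1, -13.1, 151.9]
orientation: [[0.0, -1.0, 0.002], [-1.0, -0.0, 0.001], [-0.001, -0.002, -1.0]]
contact_force: [-0.1, 0.3, 0.1]
opening: 70.2
finger_force: 0.0
```

Run:
```python
from h import *
p,d,ci=snap('wrist','w2');c=cloud(p,d,ci);z=c[:,:,2]
q=c[(d>0)&(z>58)&(z<70)&(abs(c[:,:,0]-468)<25)&(abs(c[:,:,1]+14)<25)]
print(len(q),cv2.minAreaRect(q[:,:2].astype(np.float32)),q.mean(0),ctrl.get_state()['position'])
p,d,ci=snap('scene','s2');cv2.imwrite('pics/s2c.png',cv2.resize(p[150:270,180:420,::-1],None,fx=2.5,fy=2.5))
```

```text
544 ((466.52935791015625, -14.267834663391113), (22.405933380126953, 22.187631607055664), 7.82798957824707) [466.5589588  -14.9163904   63.28118015] [468.82842397 -12.80212353 151.66675282]
```

View pics/s2c.png

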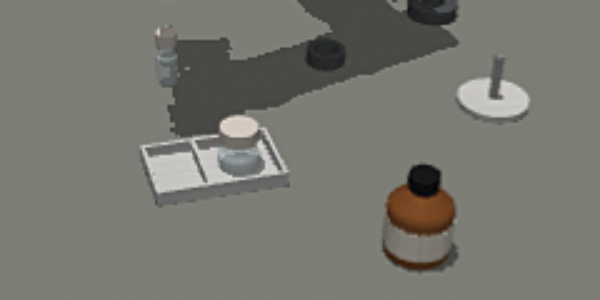

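The jar stands upright in the wide bay (crop px 240,145); the vial is still upright at (165,55).

Converted, 90.5 mm / 400 = 0.2263, 88 mm / 400 = 0.22.

Request:
steer_hand(increments={"aperture": [70,70,70,70,70,70,70],"sx": [0.0025,0.0025,0.0025,0.0025,0.0025,0.0025,0.0025],"sy": [0.0025,0.0025,0.0025,0.0025,0.0025,0.0025,0.0025],"sz": [0.075,0.15,0.2,0.22,0.2263,0.2263,0.2263],"ax": [0,0,0,0,0,0,0],"ay": [0,0,0,0,0,0,0],"az": [0,0,0,0,0,0,0]})

```text
time: 8.0
position: [467.8, -13.7, 60.9]
orientation: [[0.0, -1.0, 0.001], [-1.0, -0.0, 0.0], [-0.0, -0.001, -1.0]]
contact_force: [0.6, 0.9, 0.4]
opening: 70.0
finger_force: 0.0
```

Request:
steer_hand(increments={"aperture": [15,15,15,15,15,15,15,15],"sx": [0,0,0,0,0,0,0,0],"sy": [0,0,0,0,0,0,0,0],"sz": [0,0,0,0,0,0,0,0],"ax": [0,0,0,0,0,0,0,0],"ay": [0,0,0,0,0,0,0,0],"az": [0,0,0,0,0,0,0,0]}, clamp_n=12)

```text
time: 8.8
position: [466.9, -14.1, 60.0]
orientation: [[-0.0, -1.0, -0.0], [-1.0, 0.0, -0.0], [0.0, 0.0, -1.0]]
contact_force: [0.5, 0.1, 1.4]
opening: 23.1
finger_force: 12.0
```

Converted, -120 mm / 400 = -0.3, -90 mm / 400 = -0.225.

Request:
steer_hand(increments={"aperture": [15,15,15,15,15,15,15,15],"sx": [0,0,0,0,0.005,0.0075,0.01,0.0125],"sy": [0,0,0,-0.025,-0.0875,-0.15,-0.225,-0.3],"sz": [-0.025,-0.075,-0.125,-0.15,-0.15,-0.15,-0.15,-0.15],"ax": [0,0,0,0,0,0,0,0],"ay": [0,0,0,0,0,0,0,0],"az": [0,0,0,0,0,0,0,0]})

```text
time: 9.6
position: [588.0, -19.1, 121.0]
orientation: [[0.0, -1.0, 0.0], [-1.0, -0.0, 0.0], [-0.0, -0.0, -1.0]]
contact_force: [-0.4, 0.8, 0.1]
opening: 23.5
finger_force: 12.0
```

Request:
steer_hand(increments={"aperture": [15,15,15,15,15,15,15,15],"sx": [0.0025,0.005,0.005,0.005,0.005,0.005,0.005,0.005],"sy": [-0.0625,-0.1075,-0.1325,-0.1325,-0.1325,-0.1325,-0.1325,-0.1325],"sz": [0,0,0,0.025,0.0625,0.095,0.115,0.115],"ax": [0,0,0,0,0,0,0,0],"ay": [0,0,0,0,0,0,0,0],"az": [0,0,0,0,0,0,0,0]})

```text
time: 10.4
position: [638.6, -21.1, 72.6]
orientation: [[-0.0, -1.0, -0.003], [-1.0, 0.0, -0.0], [0.0, 0.003, -1.0]]
contact_force: [-0.7, 1.0, 0.3]
opening: 23.1
finger_force: 12.0
```

Request:
steer_hand(increments={"aperture": [15,15,15,15,15,15,15],"sx": [0,0,0,0,0,0,0],"sy": [0,0,0,0,0,0,0],"sz": [0.0075,0.015,0.02,0.0225,0.025,0.025,0.025],"ax": [0,0,0,0,0,0,0],"ay": [0,0,0,0,0,0,0],"az": [0,0,0,0,0,0,0]})

```text
time: 11.1
position: [640.0, -21.0, 64.2]
orientation: [[-0.0, -1.0, 0.0], [-1.0, 0.0, 0.0], [-0.0, -0.0, -1.0]]
contact_force: [1.0, 0.2, 0.2]
opening: 23.2
finger_force: 12.0
```

Converted, 1 mm / 400 = 0.0025, 0.5 mm / 400 = 0.0013.

Request:
steer_hand(increments={"aperture": [15,15,15,15],"sx": [0,0,0,0],"sy": [0,0,0,0],"sz": [0.0013,0.0025,0.0025,0.0025],"ax": [0,0,0,0],"ay": [0,0,0,0],"az": [0,0,0,0]})

```text
time: 11.5
position: [640.3, -21.1, 64.0]
orientation: [[0.0, -1.0, 0.001], [-1.0, -0.0, -0.0], [0.0, -0.001, -1.0]]
contact_force: [-1.3, 0.3, 6.3]
opening: 23.4
finger_force: 12.0
```

Converted, -100 mm / 400 = -0.25, -80 mm / 400 = -0.2.

Request:
steer_hand(increments={"aperture": [45,45,60,60,60,60,60,60],"sx": [0,0,0,0,0,0,0,0],"sy": [0,0,0,0,0,0,0,0],"sz": [0,0,0,0,-0.025,-0.1,-0.2,-0.25],"ax": [0,0,0,0,0,0,0,0],"ay": [0,0,0,0,0,0,0,0],"az": [0,0,0,0,0,0,0,0]})

```text
time: 12.3
position: [641.4, -21.0, 167.3]
orientation: [[0.001, -1.0, 0.004], [-1.0, -0.001, 0.0], [-0.0, -0.004, -1.0]]
contact_force: [0.8, 0.4, -0.5]
opening: 59.7
finger_force: 0.0
```

Request:
steer_hand(increments={"aperture": [60,60,60,60,60,60,60,60],"sx": [0.075,0.155,0.2375,0.32,0.4,0.48,0.56,0.64],"sy": [0.075,0.15,0.225,0.305,0.385,0.465,0.545,0.625],"sz": [0,0,0,0,0,0,0,0],"ax": [0,0,0,0,0,0,0,0],"ay": [0,0,0,0,0,0,0,0],"az": [0.06,0.13,0.2,0.27,0.34,0.41,0.48,0.55]})

```text
time: 13.1
position: [388.7, -278.1, 164.1]
orientation: [[-0.894, -0.449, 0.001], [-0.449, 0.894, -0.0], [-0.001, -0.001, -1.0]]
contact_force: [0.1, -1.0, 0.6]
opening: 60.0
finger_force: 0.0
```

Run:
```python
from h import *
p,d,ci=snap('scene','s3');cv2.imwrite('pics/s3c.png',cv2.resize(p[150:270,180:420,::-1],None,fx=2.5,fy=2.5))
```

```text
(no output)
```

View pics/s3c.png

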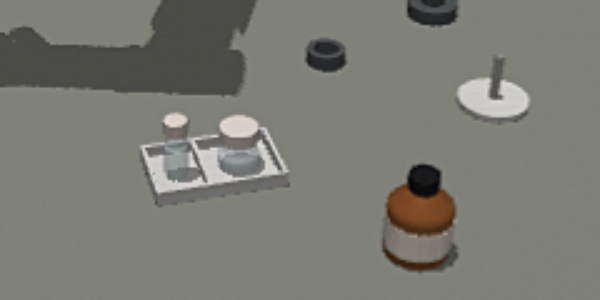

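Vial (175,145) and jar (240,145) both upright in their bays. Measuring the boat from the wrist next.

Add to h.py:
```python
def delta(xyz,yaw_y=None):
    s=ctrl.get_state();R=np.array(s['orientation']);y=np.degrees(np.arctan2(R[1,1],R[0,1]))
    print('pos',s['position'].round(1),'yaw_y %.1f'%y,'shift',(R.T@(np.array(xyz)-s['position'])).round(1),'rz', None if yaw_y is None else round(float(np.radians((y-yaw_y+180)%360-180)),3))
```

Run:
```python
from h import *
p,d,ci=snap('wrist','w3');c=cloud(p,d,ci);z=c[:,:,2]
q=c[(d>0)&(z>15)&(z<32)&(abs(c[:,:,0]-355)<55)&(abs(c[:,:,1]+311)<40)]
(x,y),wh,a=cv2.minAreaRect(q[:,:2].astype(np.float32));print(len(q),x,y,wh,a)
q=c[(d>0)&(z>6)&(z<14)&(abs(c[:,:,0]-569)<75)&(abs(c[:,:,1]+309)<75)]
print(len(q),cv2.minAreaRect(q[:,:2].astype(np.float32)) if len(q)>20 else '')
delta((355,-311.5,120),95.5)
```

```text
774 355.0393981933594 -311.1436462402344 (71.3208236694336, 26.084550857543945) 5.354714870452881
145 ((562.4902954101562, -274.1002502441406), (13.671469688415527, 75.5635986328125), 70.31824493408203)
pos [ 386.4 -279.2  163.8] yaw_y 116.5 shift [ 42.5 -14.9  43.8] rz 0.366
```

Converted, 44 mm / 400 = 0.11, 42 mm / 400 = 0.105, 0.366 rad / 2 = 0.183.

Request:
steer_hand(increments={"aperture": [60,60,60,60,60,60],"sx": [0.0525,0.105,0.105,0.105,0.105,0.105],"sy": [-0.0175,-0.0375,-0.0375,-0.0375,-0.0375,-0.0375],"sz": [0.05,0.1,0.11,0.11,0.11,0.11],"ax": [0,0,0,0,0,0],"ay": [0,0,0,0,0,0],"az": [0.065,0.13,0.183,0.183,0.183,0.183]})

```text
time: 13.8
position: [360.2, -309.4, 119.9]
orientation: [[-0.994, -0.108, 0.001], [-0.108, 0.994, -0.001], [-0.001, -0.001, -1.0]]
contact_force: [0.3, 0.9, 1.5]
opening: 60.2
finger_force: 0.0
```

```bash
python3 -c "
from h import *
delta((355,-311.2,33),95.4)"
```

```text
pos [ 360.2 -309.4  119.9] yaw_y 96.2 shift [ 5.5 -1.2 86.8] rz 0.014
```

Converted, 86.5 mm / 400 = 0.2163, 82 mm / 400 = 0.205, 0.014 rad / 2 = 0.007.

Request:
steer_hand(increments={"aperture": [60,60,60,60,60,60,60],"sx": [0.0125,0.0125,0.0125,0.0125,0.0125,0.0125,0.0125],"sy": [-0.0025,-0.0025,-0.0025,-0.0025,-0.0025,-0.0025,-0.0025],"sz": [0.0625,0.125,0.175,0.205,0.2163,0.2163,0.2163],"ax": [0,0,0,0,0,0,0],"ay": [0,0,0,0,0,0,0],"az": [0.007,0.007,0.007,0.007,0.007,0.007,0.007]})

```text
time: 14.5
position: [355.2, -311.0, 33.3]
orientation: [[-0.996, -0.092, 0.001], [-0.092, 0.996, -0.0], [-0.001, -0.001, -1.0]]
contact_force: [-0.0, 0.3, -0.5]
opening: 59.4
finger_force: 0.0
```

Request:
steer_hand(increments={"aperture": [15,15,15,15,15,15,15,15],"sx": [0,0,0,0,0,0,0,0],"sy": [0,0,0,0,0,0,0,0],"sz": [0,0,0,0,0,0,0,0],"ax": [0,0,0,0,0,0,0,0],"ay": [0,0,0,0,0,0,0,0],"az": [0,0,0,0,0,0,0,0]}, clamp_n=15)

```text
time: 15.3
position: [354.5, -311.0, 32.7]
orientation: [[-0.996, -0.091, 0.0], [-0.091, 0.996, -0.0], [-0.0, -0.0, -1.0]]
contact_force: [-1.0, 0.4, 3.6]
opening: 25.8
finger_force: 15.0
```

```bash
python3 -c "
from h import *
delta((568.5,-309.5,110),67.5)"
```

```text
pos [ 354.5 -311.    32.7] yaw_y 95.2 shift [-213.2  -18.   -77.3] rz 0.484
```

Converted, -195 mm / 400 = -0.4875, -165 mm / 400 = -0.4125, 0.484 rad / 2 = 0.242.

Request:
steer_hand(increments={"aperture": [15,15,15,15,15,15,15,15],"sx": [0,0,-0.025,-0.1125,-0.2125,-0.3125,-0.4125,-0.4875],"sy": [0,0,-0.0025,-0.01,-0.0175,-0.025,-0.035,-0.04],"sz": [-0.0375,-0.1,-0.15,-0.15,-0.15,-0.15,-0.15,-0.15],"ax": [0,0,0,0,0,0,0,0],"ay": [0,0,0,0,0,0,0,0],"az": [0,0,0.03,0.06,0.12,0.18,0.242,0.242]})

```text
time: 16.1
position: [552.3, -309.1, 92.0]
orientation: [[-0.922, 0.387, -0.0], [0.387, 0.922, -0.0], [0.0, -0.0, -1.0]]
contact_force: [0.2, -0.4, -0.1]
opening: 25.8
finger_force: 15.0
```

Request:
steer_hand(increments={"aperture": [15,15,15],"sx": [0,0,0],"sy": [0,0,0],"sz": [0,0,0],"ax": [0,0,0],"ay": [0,0,0],"az": [0,0,0]})

```text
time: 16.4
position: [548.9, -309.1, 92.1]
orientation: [[-0.924, 0.383, -0.001], [0.383, 0.924, 0.0], [0.001, -0.0, -1.0]]
contact_force: [-0.6, -0.4, -0.9]
opening: 26.0
finger_force: 15.0
```

```bash
python3 -c "
from h import *
p,d,ci=snap('wrist','w4')
delta((568.5,-309.5,36),67.5)"
```

```text
pos [ 549.  -309.2   92.4] yaw_y 67.4 shift [-18.2   7.2  56.4] rz -0.001
```

View pics/w4.png

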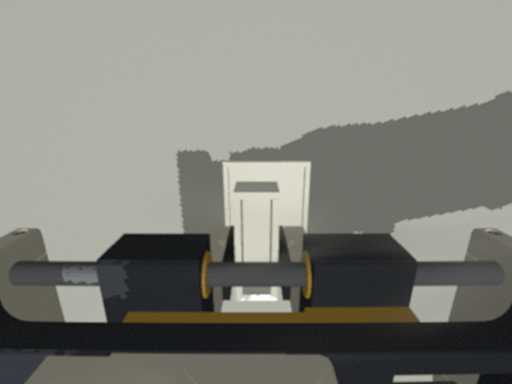

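The boat (px 257,220) is held level and aligned with the setter (223–310, 163–325), as expected short of its centre.

Converted, 51 mm / 400 = 0.1275, 48 mm / 400 = 0.12.

Request:
steer_hand(increments={"aperture": [15,15,15,15,15,15,15,15],"sx": [-0.0225,-0.045,-0.045,-0.045,-0.045,-0.045,-0.045,-0.045],"sy": [0.01,0.0175,0.0175,0.0175,0.0175,0.0175,0.0175,0.0175],"sz": [0.0125,0.0375,0.075,0.1,0.12,0.1275,0.1275,0.1275],"ax": [0,0,0,0,0,0,0,0],"ay": [0,0,0,0,0,0,0,0],"az": [0,0,0,0,0,0,0,0]})

```text
time: 17.25
position: [569.6, -309.7, 41.8]
orientation: [[-0.924, 0.383, 0.0], [0.383, 0.924, -0.0], [-0.0, -0.0, -1.0]]
contact_force: [-0.1, -1.3, -0.3]
opening: 26.0
finger_force: 15.0
```

Request:
steer_hand(increments={"aperture": [15,15,15,15,15,15],"sx": [0,0,0,0,0,0],"sy": [0,0,0,0,0,0],"sz": [0.005,0.01,0.0125,0.015,0.015,0.015],"ax": [0,0,0,0,0,0],"ay": [0,0,0,0,0,0],"az": [0,0,0,0,0,0]})

```text
time: 17.85
position: [569.5, -309.6, 35.7]
orientation: [[-0.924, 0.383, 0.0], [0.383, 0.924, -0.0], [-0.0, -0.0, -1.0]]
contact_force: [-0.0, -0.4, 2.0]
opening: 25.6
finger_force: 15.0
```

Converted, -110 mm / 400 = -0.275, -75 mm / 400 = -0.1875.

Request:
steer_hand(increments={"aperture": [15,45,45,60,60,60,60,60],"sx": [0,0,0,0,0,0,0,0],"sy": [0,0,0,0,0,0,0,0],"sz": [0.0013,0.0013,0.0013,0.0013,0.0013,-0.075,-0.1875,-0.275],"ax": [0,0,0,0,0,0,0,0],"ay": [0,0,0,0,0,0,0,0],"az": [0,0,0,0,0,0,0,0]})

```text
time: 18.65
position: [569.7, -309.8, 147.5]
orientation: [[-0.924, 0.383, 0.0], [0.383, 0.924, -0.001], [-0.001, -0.0, -1.0]]
contact_force: [1.0, -0.5, 0.3]
opening: 60.1
finger_force: 0.0
```

Request:
steer_hand(increments={"aperture": [60,60],"sx": [0,0],"sy": [0,0],"sz": [0,0],"ax": [0,0],"ay": [0,0],"az": [0,0]})

```text
time: 18.85
position: [569.8, -309.6, 146.6]
orientation: [[-0.924, 0.383, 0.002], [0.383, 0.924, -0.0], [-0.002, 0.001, -1.0]]
contact_force: [-0.8, 0.4, -1.1]
opening: 60.1
finger_force: 0.0
```

```bash
python3 -c "
from h import *
p,d,ci=snap('side','s5')
cv2.imwrite('pics/s5c.png',cv2.resize(p[230:384,200:400,::-1],None,fx=2.5,fy=2.5))
print(ctrl.get_state()['joints'])
delta((353.5,318,145),90)"
```

```text
[-1.97648606e-01  3.93176217e-01 -1.84443527e-01 -5.12792394e-04
 -9.93346624e-01 -1.76635017e+00]
pos [ 569.1 -309.4  145.2] yaw_y 67.5 shift [439.7 496.8   0.5] rz -0.393
```

View pics/s5c.png

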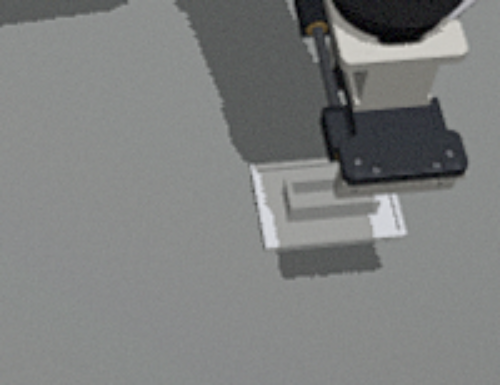

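The boat lies inside the setter rim, open side up (crop 335,195). On to the large ring, unwinding the wrist.

Converted, 271 mm / 400 = 0.6775, 243 mm / 400 = 0.6075, -1.1 rad / 2 = -0.55.

Request:
steer_hand(increments={"aperture": [88,88,88,88,88,88,88,88],"sx": [0.0625,0.1375,0.2175,0.2975,0.3775,0.4575,0.5375,0.6],"sy": [0.07,0.155,0.245,0.335,0.425,0.5175,0.6075,0.6775],"sz": [0,0,0,0,0,0,0,0],"ax": [0,0,0,0,0,0,0,0],"ay": [0,0,0,0,0,0,0,0],"az": [-0.06,-0.13,-0.2,-0.27,-0.34,-0.41,-0.48,-0.55]})

```text
time: 19.7
position: [449.7, 34.2, 144.4]
orientation: [[-0.756, -0.654, -0.002], [-0.654, 0.756, -0.001], [0.002, 0.001, -1.0]]
contact_force: [0.8, 0.6, 0.2]
opening: 87.3
finger_force: 0.0
```

```bash
python3 -c "
from h import *
delta((353.5,318,145),180)"
```

```text
pos [449.7  34.2 144.4] yaw_y 130.9 shift [-112.9  277.6   -0.6] rz -0.858
```

Converted, 242 mm / 400 = 0.605, 212 mm / 400 = 0.53, -0.8 rad / 2 = -0.4.

Request:
steer_hand(increments={"aperture": [88,88,88,88,88,88,88,88],"sx": [-0.035,-0.08,-0.125,-0.17,-0.215,-0.245,-0.245,-0.245],"sy": [0.085,0.195,0.3075,0.42,0.53,0.605,0.605,0.605],"sz": [0,0,0,0,0,0,0,0],"ax": [0,0,0,0,0,0,0,0],"ay": [0,0,0,0,0,0,0,0],"az": [-0.065,-0.135,-0.205,-0.275,-0.345,-0.4,-0.4,-0.4]})

```text
time: 20.5
position: [368.1, 280.2, 144.2]
orientation: [[-0.063, -0.998, -0.002], [-0.998, 0.063, -0.002], [0.003, 0.001, -1.0]]
contact_force: [0.6, -1.1, 0.2]
opening: 87.3
finger_force: 0.0
```

```bash
python3 -c "
from h import *
p,d,ci=snap('wrist','w6');c=cloud(p,d,ci);z=c[:,:,2]
for X,Y in((353,318),(447,166),(551,324)):
    q=c[(d>0)&(z>5)&(z<27)&(abs(c[:,:,0]-X)<45)&(abs(c[:,:,1]-Y)<45)]
    if len(q)>30: print(len(q),cv2.minAreaRect(q[:,:2].astype(np.float32)))
delta((353.5,318,25),180)"
```

```text
2046 ((353.4447326660156, 316.50775146484375), (59.597900390625, 57.62339401245117), 64.9122543334961)
1440 ((445.0743408203125, 167.36878967285156), (42.145179748535156, 43.52057647705078), 86.04241943359375)
1374 ((544.0078735351562, 310.91827392578125), (43.324462890625, 74.7677230834961), 64.53453826904297)
pos [368.3 279.5 144.4] yaw_y 176.3 shift [-37.8  17.1 119.3] rz -0.064
```

Converted, 60 mm / 400 = 0.15, 45 mm / 400 = 0.1125, -0.06 rad / 2 = -0.03.

Request:
steer_hand(increments={"aperture": [88,88,88,88,88,88],"sx": [-0.045,-0.0925,-0.0925,-0.0925,-0.0925,-0.0925],"sy": [0.02,0.0425,0.0425,0.0425,0.0425,0.0425],"sz": [0.025,0.0625,0.1125,0.15,0.15,0.15],"ax": [0,0,0,0,0,0],"ay": [0,0,0,0,0,0],"az": [-0.03,-0.03,-0.03,-0.03,-0.03,-0.03]})

```text
time: 21.15
position: [354.7, 317.3, 85.5]
orientation: [[-0.006, -1.0, -0.0], [-1.0, 0.006, -0.001], [0.001, 0.0, -1.0]]
contact_force: [0.0, 0.8, 0.2]
opening: 87.4
finger_force: 0.0
```

```bash
python3 -c "
from h import *
delta((353.5,317,24.5),180)"
```

```text
pos [354.7 317.3  85.5] yaw_y 179.7 shift [ 0.2  1.2 61. ] rz -0.006
```

Converted, 60.5 mm / 400 = 0.1513, 58 mm / 400 = 0.145.

Request:
steer_hand(increments={"aperture": [88,88,88,88,88,88,88],"sx": [0,0,0,0,0,0,0],"sy": [0.0025,0.0025,0.0025,0.0025,0.0025,0.0025,0.0025],"sz": [0.05,0.1,0.13,0.145,0.1513,0.1513,0.1513],"ax": [0,0,0,0,0,0,0],"ay": [0,0,0,0,0,0,0],"az": [0,0,0,0,0,0,0]})

```text
time: 21.85
position: [353.7, 318.7, 25.8]
orientation: [[-0.004, -1.0, 0.001], [-1.0, 0.004, 0.001], [-0.001, -0.001, -1.0]]
contact_force: [0.1, -0.3, 0.1]
opening: 87.3
finger_force: 0.0
```

Request:
steer_hand(increments={"aperture": [45,45,45,45,45,45,45],"sx": [0,0,0,0,0,0,0],"sy": [0,0,0,0,0,0,0],"sz": [0,0,0,0,0,0,0],"ax": [0,0,0,0,0,0,0],"ay": [0,0,0,0,0,0,0],"az": [0,0,0,0,0,0,0]}, clamp_n=35)

```text
time: 22.55
position: [353.3, 318.4, 25.2]
orientation: [[-0.004, -1.0, -0.0], [-1.0, 0.004, 0.0], [-0.0, 0.0, -1.0]]
contact_force: [-2.9, 0.3, 4.5]
opening: 57.9
finger_force: 35.0
```

Request:
steer_hand(increments={"aperture": [45,45,45,45,45,45],"sx": [0,0,0,0,0,0],"sy": [0,0,0,0,0,0],"sz": [-0.025,-0.0875,-0.1625,-0.225,-0.225,-0.225],"ax": [0,0,0,0,0,0],"ay": [0,0,0,0,0,0],"az": [0,0,0,0,0,0]})

```text
time: 23.15
position: [353.2, 318.1, 115.3]
orientation: [[-0.005, -1.0, 0.0], [-1.0, 0.005, 0.001], [-0.001, -0.0, -1.0]]
contact_force: [-0.0, -1.0, -3.5]
opening: 58.4
finger_force: 35.0
```

```bash
python3 -c "
from h import *
delta((551,324,115),180)"
```

```text
pos [353.2 318.1 115.3] yaw_y 179.7 shift [  -6.8 -197.8    0.4] rz -0.005
```

Converted, -198 mm / 400 = -0.495, -185 mm / 400 = -0.4625.

Request:
steer_hand(increments={"aperture": [45,45,45,45,45,45,45,45],"sx": [-0.0025,-0.005,-0.0075,-0.0125,-0.0175,-0.0175,-0.0175,-0.0175],"sy": [-0.0875,-0.1875,-0.2875,-0.3875,-0.4625,-0.495,-0.495,-0.495],"sz": [0,0,0,0,0,0,0,0],"ax": [0,0,0,0,0,0,0,0],"ay": [0,0,0,0,0,0,0,0],"az": [0,0,0,0,0,0,0,0]})

```text
time: 23.95
position: [550.2, 323.6, 113.3]
orientation: [[-0.005, -1.0, -0.003], [-1.0, 0.005, -0.002], [0.002, 0.003, -1.0]]
contact_force: [-0.5, -0.1, -3.3]
opening: 58.0
finger_force: 35.0
```

```bash
python3 -c "
from h import *
p,d,ci=snap('wrist','w7')
ps,ds,cs=snap('scene','s7');cv2.imwrite('pics/w7c.png',np.hstack([p[200:384,140:370,::-1],cv2.resize(ps[110:210,300:425,::-1],(230,184))]))
for n,(p,d,ci) in dict(w=(p,d,ci),s=(ps,ds,cs)).items():
    c=cloud(p,d,ci);z=c[:,:,2]
    for lo,hi,r in((82,104,40),(4,12,42),(35,65,12)):
        q=c[(d>0)&(z>lo)&(z<hi)&(np.hypot(c[:,:,0]-551,c[:,:,1]-324)<r)]
        if len(q)>10: print(n,lo,len(q),cv2.minAreaRect(q[:,:2].astype(np.float32)))
delta((551,324,60),180)"
```

```text
w 82 1280 ((553.8543701171875, 313.21832275390625), (62.38233184814453, 51.71246337890625), 43.29204177856445)
w 4 2715 ((551.9952392578125, 323.3276672363281), (73.46092987060547, 71.14265441894531), 48.55757141113281)
s 82 96 ((552.669677734375, 319.04632568359375), (52.168670654296875, 55.7205810546875), 33.27808380126953)
s 4 344 ((551.8474731445312, 325.17449951171875), (74.57588195800781, 73.94949340820312), 20.611295700073242)
s 35 32 ((552.5048828125, 324.6873779296875), (10.165587425231934, 7.532603740692139), 85.6175765991211)
pos [550.1 324.2 114.4] yaw_y 179.8 shift [ 0.1 -1.  54.4] rz -0.004
```

View pics/w7c.png

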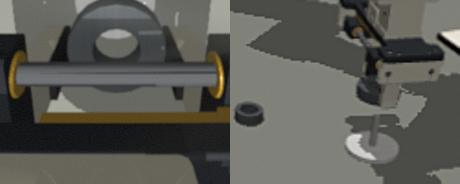

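```bash
python3 -c "
from h import *
p,d,ci=load('w7');c=cloud(p,d,ci);z=c[:,:,2]
m=(d>0)&(z>102)&(z<111)&(np.hypot(c[:,:,0]-551,c[:,:,1]-318)<45)&(p.max(2)<110)
q=c[m];print(len(q),q[:,1].max(),q[:,1].min(),q[:,0].min(),q[:,0].max(),np.median(z[m]))
# front (camera side) outer arc: lowest y per x-bin, fit circle R=30
from scipy.optimize import least_squares
pts=[]
for x in range(532,570,3):
    s=q[abs(q[:,0]-x)<1.5]
    if len(s)>2: pts.append((x,s[:,1].min()))
pts=np.array(pts);print(least_squares(lambda a:np.hypot(*(pts-a).T)-30,[551,320],loss='soft_l1').x)
print(ray(ci,[257.5],[245],107))
"
```

```text
3793 351.8283819826284 292.226430800691 506.62983389449005 595.4111491275173 105.64099847935401
[550.1162028  322.25392345]
[[549.70829465 317.76077833 107.        ]]
```

Converted, 75 mm / 400 = 0.1875, 67 mm / 400 = 0.1675.

Request:
steer_hand(increments={"aperture": [45,45,45,45,45,45,45,45],"sx": [-0.005,-0.005,-0.005,-0.005,-0.005,-0.005,-0.005,-0.005],"sy": [-0.005,-0.005,-0.005,-0.005,-0.005,-0.005,-0.005,-0.005],"sz": [0.025,0.0625,0.1,0.1375,0.1675,0.1875,0.1875,0.1875],"ax": [0,0,0,0,0,0,0,0],"ay": [0,0,0,0,0,0,0,0],"az": [0,0,0,0,0,0,0,0]})

```text
time: 24.85
position: [553.5, 326.8, 40.3]
orientation: [[-0.004, -1.0, 0.0], [-1.0, 0.004, 0.0], [-0.0, -0.0, -1.0]]
contact_force: [0.5, 0.6, -3.7]
opening: 58.0
finger_force: 35.0
```

Request:
steer_hand(increments={"aperture": [45,45,45,45,45],"sx": [0,0,0,0,0],"sy": [0,0,0,0,0],"sz": [0.005,0.01,0.0125,0.0125,0.0125],"ax": [0,0,0,0,0],"ay": [0,0,0,0,0],"az": [0,0,0,0,0]})

```text
time: 25.35
position: [553.4, 326.5, 35.2]
orientation: [[-0.004, -1.0, 0.0], [-1.0, 0.004, 0.0], [-0.0, -0.0, -1.0]]
contact_force: [-0.6, 0.6, -3.5]
opening: 58.1
finger_force: 35.0
```

Converted, 2.5 mm / 400 = 0.0063, 2 mm / 400 = 0.005.

Request:
steer_hand(increments={"aperture": [45,45,45,45,45],"sx": [0,0,0,0,0],"sy": [0,0,0,0,0],"sz": [0.0025,0.0038,0.005,0.0063,0.0063],"ax": [0,0,0,0,0],"ay": [0,0,0,0,0],"az": [0,0,0,0,0]})

```text
time: 25.85
position: [553.4, 326.5, 33.2]
orientation: [[-0.004, -1.0, 0.0], [-1.0, 0.004, 0.0], [-0.0, -0.0, -1.0]]
contact_force: [-2.1, -1.1, 4.9]
opening: 58.3
finger_force: 35.0
```

Converted, -110 mm / 400 = -0.275, -80 mm / 400 = -0.2.

Request:
steer_hand(increments={"aperture": [80,80,80,80,80,80,80,80],"sx": [0,0,0,0,0,0,0,0],"sy": [0,0,0,0,0,0,0,0],"sz": [0,0,0,-0.025,-0.1,-0.2,-0.275,-0.275],"ax": [0,0,0,0,0,0,0,0],"ay": [0,0,0,0,0,0,0,0],"az": [0,0,0,0,0,0,0,0]})

```text
time: 26.65
position: [555.7, 328.4, 148.7]
orientation: [[-0.003, -1.0, 0.007], [-1.0, 0.003, 0.006], [-0.006, -0.007, -1.0]]
contact_force: [0.6, 0.5, 0.1]
opening: 80.0
finger_force: 0.0
```

```bash
python3 -c "
from h import *
delta((445.5,167,110),180)"
```

```text
pos [555.7 328.4 148.7] yaw_y 179.8 shift [161.9 110.   37. ] rz -0.003
```

Converted, 160 mm / 400 = 0.4, 145 mm / 400 = 0.3625.

Request:
steer_hand(increments={"aperture": [75,75,75,75,75,75,75],"sx": [0.0875,0.1875,0.2875,0.3625,0.4,0.4,0.4],"sy": [0.0575,0.125,0.1925,0.2425,0.27,0.27,0.27],"sz": [0,0,0,0.0375,0.075,0.0875,0.0875],"ax": [0,0,0,0,0,0,0],"ay": [0,0,0,0,0,0,0],"az": [0,0,0,0,0,0,0]})

```text
time: 27.35
position: [444.7, 166.7, 107.5]
orientation: [[-0.004, -1.0, -0.0], [-1.0, 0.004, -0.0], [0.0, 0.0, -1.0]]
contact_force: [-0.3, -0.8, 0.0]
opening: 74.8
finger_force: 0.0
```

```bash
python3 -c "
from h import *
delta((445.5,167,24.5),180)
p,d,ci=snap('wrist','w8');c=cloud(p,d,ci);z=c[:,:,2]
q=c[(d>0)&(z>13)&(z<24)&(abs(c[:,:,0]-445)<35)&(abs(c[:,:,1]-167)<35)]
print(len(q),cv2.minAreaRect(q[:,:2].astype(np.float32)))
p,d,ci=snap('scene','s8');cv2.imwrite('pics/s8c.png',cv2.resize(p[140:220,280:430,::-1],None,fx=4,fy=4))"
```

```text
pos [444.7 166.7 107.5] yaw_y 179.8 shift [-0.3 -0.8 83. ] rz -0.004
1123 ((445.0126647949219, 166.0216522216797), (42.665977478027344, 42.620697021484375), 36.27069091796875)
```

View pics/s8c.png

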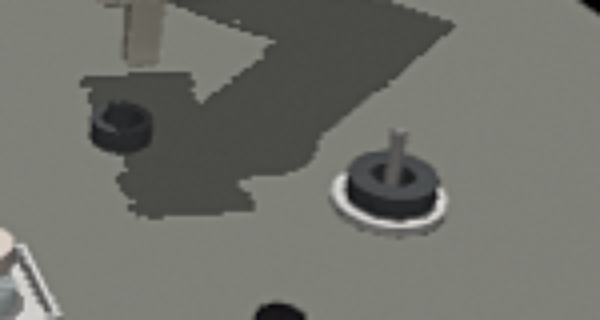

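The large ring lies flat on the spindle (crop 392,185), post through its hole. Now the small ring.

Converted, 82.5 mm / 400 = 0.2063, 78 mm / 400 = 0.195.

Request:
steer_hand(increments={"aperture": [75,75,75,75,75,75,75],"sx": [0,0,0,0,0,0,0],"sy": [0,0,0,0,0,0,0],"sz": [0.0625,0.125,0.17,0.195,0.2063,0.2063,0.2063],"ax": [0,0,0,0,0,0,0],"ay": [0,0,0,0,0,0,0],"az": [0,0,0,0,0,0,0]})

```text
time: 28.15
position: [445.3, 167.5, 25.7]
orientation: [[-0.004, -1.0, 0.001], [-1.0, 0.004, 0.001], [-0.001, -0.001, -1.0]]
contact_force: [-0.0, 0.8, -0.8]
opening: 74.8
finger_force: 0.0
```

Request:
steer_hand(increments={"aperture": [32,32,32,32,32,32,32],"sx": [0,0,0,0,0,0,0],"sy": [0,0,0,0,0,0,0],"sz": [0,0,0,0,0,0,0],"ax": [0,0,0,0,0,0,0],"ay": [0,0,0,0,0,0,0],"az": [0,0,0,0,0,0,0]}, clamp_n=25)

```text
time: 28.85
position: [444.8, 167.0, 25.2]
orientation: [[-0.004, -1.0, 0.0], [-1.0, 0.004, 0.0], [-0.0, -0.0, -1.0]]
contact_force: [-1.4, -0.8, 3.8]
opening: 42.7
finger_force: 25.0
```

Request:
steer_hand(increments={"aperture": [32,32,32,32,32,32,32],"sx": [0,0,0,0,0,0,0],"sy": [0,0,0,0,0,0,0],"sz": [-0.025,-0.0875,-0.1625,-0.2375,-0.2625,-0.2625,-0.2625],"ax": [0,0,0,0,0,0,0],"ay": [0,0,0,0,0,0,0],"az": [0,0,0,0,0,0,0]})

```text
time: 29.55
position: [444.2, 166.6, 129.4]
orientation: [[-0.004, -1.0, -0.001], [-1.0, 0.004, -0.0], [0.0, 0.001, -1.0]]
contact_force: [-0.8, -0.3, -1.5]
opening: 42.7
finger_force: 25.0
```

```bash
python3 -c "
from h import *
delta((552.5,325.5,130),180)"
```

```text
pos [444.2 166.6 129.4] yaw_y 179.7 shift [-159.4 -107.6   -0.7] rz -0.004
```

Converted, -159 mm / 400 = -0.3975, -150 mm / 400 = -0.375.

Request:
steer_hand(increments={"aperture": [32,32,32,32,32,32,32,32],"sx": [-0.075,-0.1625,-0.25,-0.325,-0.375,-0.3975,-0.3975,-0.3975],"sy": [-0.05,-0.11,-0.17,-0.22,-0.2525,-0.2675,-0.2675,-0.2675],"sz": [0,0,0,0,0,0,0,0],"ax": [0,0,0,0,0,0,0,0],"ay": [0,0,0,0,0,0,0,0],"az": [0,0,0,0,0,0,0,0]})

```text
time: 30.35
position: [551.4, 324.5, 128.6]
orientation: [[-0.004, -1.0, -0.002], [-1.0, 0.004, -0.002], [0.002, 0.002, -1.0]]
contact_force: [-0.3, 0.2, -2.1]
opening: 42.9
finger_force: 25.0
```

```bash
python3 -c "
from h import *
p,d,ci=snap('wrist','w9');c=cloud(p,d,ci);z=c[:,:,2]
delta((552.5,325.5,56),180)
m=(d>0)&(z>116)&(z<127)&(np.hypot(c[:,:,0]-551,c[:,:,1]-320)<30)&(p.max(2)<110);q=c[m];print(np.median(z[m]))
from scipy.optimize import least_squares
pts=[]
for x in range(538,566,3):
    s=q[abs(q[:,0]-x)<1.5]
    if len(s)>2: pts.append((x,s[:,1].min()))
pts=np.array(pts);print(pts[:,1].round(),least_squares(lambda a:np.hypot(*(pts-a).T)-22,[551,322],loss='soft_l1').x)
p,d,ci=snap('scene','s9');c=cloud(p,d,ci);z=c[:,:,2]
q=c[(d>0)&(z>35)&(z<65)&(np.hypot(c[:,:,0]-551,c[:,:,1]-324)<12)];print(len(q),cv2.minAreaRect(q[:,:2].astype(np.float32)))
"
```

```text
pos [551.5 324.4 129.1] yaw_y 179.7 shift [-1.2 -1.2 73.1] rz -0.004
120.67764056698057
[307. 304. 303. 303. 302. 302. 303. 303. 305. 306.] [551.53660272 323.95731308]
32 ((553.5440063476562, 324.58306884765625), (9.185811996459961, 13.008932113647461), 74.6181411743164)
```

Converted, 73 mm / 400 = 0.1825, 67 mm / 400 = 0.1675.

Request:
steer_hand(increments={"aperture": [32,32,32,32,32,32,32,32],"sx": [0,0,0,0,0,0,0,0],"sy": [0,0,0,0,0,0,0,0],"sz": [0.03,0.0675,0.105,0.1425,0.1675,0.1825,0.1825,0.1825],"ax": [0,0,0,0,0,0,0,0],"ay": [0,0,0,0,0,0,0,0],"az": [0,0,0,0,0,0,0,0]})

```text
time: 31.25
position: [552.6, 325.7, 57.5]
orientation: [[-0.004, -1.0, 0.0], [-1.0, 0.004, 0.0], [-0.0, -0.0, -1.0]]
contact_force: [0.0, 0.4, -0.2]
opening: 42.6
finger_force: 25.0
```

Request:
steer_hand(increments={"aperture": [32,32,32,32,32,32],"sx": [0,0,0,0,0,0],"sy": [0,0,0,0,0,0],"sz": [0.0038,0.0075,0.01,0.0113,0.0125,0.0125],"ax": [0,0,0,0,0,0],"ay": [0,0,0,0,0,0],"az": [0,0,0,0,0,0]})

```text
time: 31.85
position: [552.4, 325.5, 52.0]
orientation: [[-0.004, -1.0, -0.0], [-1.0, 0.004, -0.0], [0.0, 0.0, -1.0]]
contact_force: [-0.4, -0.1, -1.3]
opening: 42.7
finger_force: 25.0
```

Converted, 1.3 mm / 400 = 0.0033, 1 mm / 400 = 0.0025.

Request:
steer_hand(increments={"aperture": [32,32,32,32],"sx": [0,0,0,0],"sy": [0,0,0,0],"sz": [0.0013,0.0025,0.0033,0.0033],"ax": [0,0,0,0],"ay": [0,0,0,0],"az": [0,0,0,0]})

```text
time: 32.25
position: [552.4, 325.6, 51.3]
orientation: [[-0.004, -1.0, 0.0], [-1.0, 0.004, 0.0], [-0.0, -0.0, -1.0]]
contact_force: [-2.5, -1.5, 3.9]
opening: 42.6
finger_force: 25.0
```

Seated. Release, retreat, check.

Careful with the scale: shifts go in shares of 40 cm and turns go in shares of 2 rad. That gives: -160 mm / 400 = -0.4, -130 mm / 400 = -0.325.

Request:
steer_hand(increments={"aperture": [75,75,75,75,75,75,75,75],"sx": [0,0,0,0,0,0,0,0],"sy": [0,0,0,0,0,0,0,0],"sz": [0,0,0,-0.025,-0.1125,-0.225,-0.325,-0.4],"ax": [0,0,0,0,0,0,0,0],"ay": [0,0,0,0,0,0,0,0],"az": [0,0,0,0,0,0,0,0]})

```text
time: 33.05
position: [553.0, 325.8, 214.7]
orientation: [[-0.004, -1.0, 0.003], [-1.0, 0.004, 0.002], [-0.002, -0.003, -1.0]]
contact_force: [0.5, 0.3, 0.1]
opening: 74.8
finger_force: 0.0
```

Request:
steer_hand(increments={"aperture": [75,75,75,75,75,75],"sx": [0.05,0.1,0.15,0.15,0.15,0.15],"sy": [0.1,0.2,0.275,0.275,0.275,0.275],"sz": [0,0,0,0,0,0],"ax": [0,0,0,0,0,0],"ay": [0,0,0,0,0,0],"az": [0,0,0,0,0,0]})

```text
time: 33.65
position: [442.8, 266.6, 211.5]
orientation: [[-0.004, -1.0, 0.001], [-1.0, 0.004, 0.001], [-0.001, -0.001, -1.0]]
contact_force: [0.5, 0.5, -1.1]
opening: 75.0
finger_force: 0.0
```

```bash
python3 -c "
from h import *
p,d,ci=snap('scene','s10');q,e,cj=snap('side','t10')
c=cloud(q,e,cj);z=c[:,:,2]
for n,X,Y,r,lo in(('jar',632,41,30,40),('vial',640,-21,25,55),('boat',569,-309,45,16),('lr',552,325,35,20),('sr',552,325,25,38),('bottle',771,179,40,75)):
    s=c[(e>0)&(z>lo)&(np.hypot(c[:,:,0]-X,c[:,:,1]-Y)<r)]
    if len(s)>5: print(n,len(s),s[:,2].max().round(),cv2.minAreaRect(s[:,:2].astype(np.float32)))
cv2.imwrite('pics/f10.png',np.vstack([cv2.resize(p[130:280,100:420,::-1],(640,300)),cv2.resize(q[90:370,110:410,::-1],(321,300)).repeat(1,1) if 0 else cv2.copyMakeBorder(cv2.resize(q[90:370,110:410,::-1],(321,300)),0,0,0,319,0)]))"
```

```text
jar 182 52.0 ((629.3040161132812, 41.226219177246094), (38.83818054199219, 35.91520309448242), 61.22997283935547)
vial 91 70.0 ((637.6904907226562, -20.968368530273438), (23.268802642822266, 23.21608543395996), 5.700414657592773)
boat 339 32.0 ((568.177490234375, -311.2184143066406), (28.757925033569336, 72.8113021850586), 67.39153289794922)
lr 328 299.0 ((551.0554809570312, 321.3103332519531), (53.95085525512695, 57.80502700805664), 84.34027862548828)
sr 121 61.0 ((551.5021362304688, 325.53802490234375), (46.73044204711914, 40.23782730102539), 65.15715026855469)
bottle 79 87.0 ((768.5414428710938, 178.97605895996094), (30.51889419555664, 23.711811065673828), 59.29715347290039)
```

View pics/f10.png

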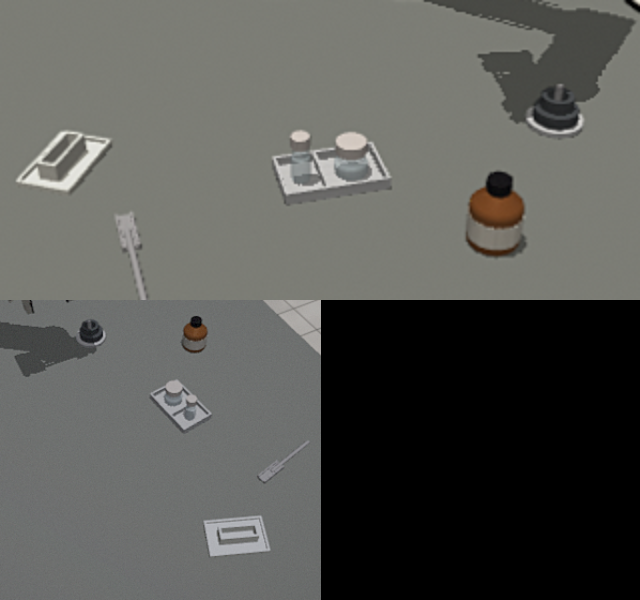

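Everything is in place: boat in the setter (65,155), vial (300,150) and jar (350,155) upright, rings stacked (557,108), and the bottle and scoop untouched.

```bash
python3 -c "
from plant import ctrl, optics
print(ctrl.finish_job())"
```

```text
the job is handed in; nothing more can be done
None
```

The bench is cleared and the job handed in at about 34 s: the final pictures show the jar and vial upright in their bays, the boat flat and open side up in the setter, the large ring under the small one on the spindle, and the bottle and scoop where they were.

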